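# Click the daylight filter into the microscope lamp

### The arm

A 6-joint arm with a two-finger parallel gripper is mounted at the origin on the work surface. World frame = base frame: x ahead of the robot, y to its left, z up, the work surface at z = 0. Lengths are in m, angles in degrees, forces in N, time in s.
With the tool pointing down it reaches from about 0.25 to 0.725 m from the base axis. Payload 9.7 kg.
Tool frame: the origin (TCP) lies at the very end of the fingers, on their centre line; the grasp point (between the pads) lies 19 mm behind it; z points along the fingers, y is the line along which they close (so a half turn about z gives the same grasp; the last joint's range is limited). The gripper opens to 85 mm and grips with 20 to 120 N. Pads are 22 mm wide; open, the fingers measure 114 mm over their backs; the gripper's body (76 mm by 85 mm) begins 54 mm behind the grasp point. The pads swing forward as they close: fully open they stand 13 mm farther back than shut.
Start: joints at [64.458, 4.979, 10.078, 95.1, 0, 90], TCP at [0.237, 0.496, 0.231] pointing down, gripper open.
Joint ranges: [-179.16, 179.16], [-48.56, 103.87], [-65.8, 70.77], [-126.05, 130.52], [-82.76, 87.17], [-180, 180]. Speed limits (degrees/s): [127.2, 127.2, 147.25, 180, 180, 180].

### API

Orientations are given as [roll, pitch, yaw] about the fixed x, y, z axes, in that order (R = Rz(yaw) Ry(pitch) Rx(roll)).
In Python, from workcell import bot gives the robot as it stands.
- The arm moves only by the tool step_arm, never from a script. Its argument "targets" is a list of rows, each a list of 3 entries, a list of its own where there are three numbers: the opening, from 0 (shut) to 1 (fully open), then the shift along the world's x, y, z in mm, then the turn, a rotation vector about the world's x, y, z in rad. In form: [[grip, [tx, ty, tz], [wx, wy, wz]], ...]. A call has 1 to 8 rows; each row is the pose to reach, as a shift and turn from the pose commanded when the call began; what a row does not reach only later rows make up. A row lasts 1/10 s, in which the tool goes at most 50 mm and 8.59 degrees, less where a joint would pass 70% of its speed; a pose out of reach is approached as far as the arm can. A call with a gripper value outside its range is refused whole. The fingers move at their own pace and stop on an object; "force" is the grip in N (left out, the last holds). Time passes only in rows, so rows that repeat a pose let the fingers close. It gives the time, the measured TCP pose, the force, the opening and the grip force at its end, in the units of the state.
- bot.get_obs(): the state, without advancing time (a new reading comes with each control period).
- bot.camera(name): name is "scene" or "top" or "wrist"; returns (picture, depth): 420x560x3 uint8, red, green, blue; 420x560 float32, m along the optical axis (not along the pixel's ray), 0 where there is no reading.
- bot.camera_params(name): a dict with "K" (3x3 intrinsics, pixels), "R" (3x3) and "t" (3): a world point X has camera coordinates R X + t. Camera axes: x right, y down, z forward; pixel columns grow to the right and rows downward; lengths in m; the calibration is good to about 2 mm. A picture is of the moment at which its call begins: read the wrist's pose just before it. camera_params takes no time and is no camera call; for the wrist camera it gives the pose at the moment of the call.
- bot.job_done(): hands the job in; it is judged then, once.
The state is a dict: "time": time; "q": joint angles; "qd": joint speeds; "joint_efforts": joint torques, N m; "ee_pos": TCP position; "tcp_rot": TCP orientation; "wrist_force": force on the tool from outside, world axes, zero at the start; "torque": the same for the moment, N m; "opening": finger opening in m; "grasp_force": force on a finger pad.
Only numpy, scipy, OpenCV 4.12 (cv2) and the standard library are available. Lean on these libraries where they do the work, as an engineer would, in place of code of your own. Each camera call takes 0.05 s, during which the arm holds its last target. There are 200 camera calls.

### The job

Put the blue daylight filter into the light of the microscope lamp: with the fingertips push the blue knob of its sprung slide right in until the stop pin meets the bay, then let go, so that it springs back and latches at its middle position. Only push it, without ramming or gripping it, do not pull up any catch knob, and leave the grey slide latched, the amber slide out and the things on the bench where they are. Finish with the robot clear of everything.

Things in the scene. Friction and masses are not known exactly. Their poses are not given: they have to be found in the camera images.
- lamp: Cold-light source fixed on the bench. Origin on the bench under the middle of its row of three filter bays (at y -50, 0, +50 in any order); +x: the way all slides are pushed in, +y: along the row to the lamp house, z up. Bed 120 mm deep (x), 345 long (y -157 to +188), 14 thick. Cream lamp house y +80 to +186, x -56 to +56, top 115 mm; a dial on its front reaches x -70.
- lamp_socket (a point): Centre of the top of the cream socket block, 95 mm above the bench, at the other end of the bay row: 100 mm deep (x -50 to +50), 50 long (y -78 to -128 of lamp). Beyond it a steel light-guide socket and a black gooseneck (to y -215), which arches up to 200 mm high on the +x side, away from the knobs.
- blue_bay: Dark filter bay block of the blue (daylight) filter, fixed: 104 mm deep (x -52 to +52), 47 mm wide (y), top 93 mm above the bench. Origin on the bench under its centre, axes parallel to those of lamp. A blue patch lies on its top. The spring catch's black knob stands on its top centre, up to 118 mm above the bench.
- blue_slide: Sprung slide of the blue filter: a level aluminium bar 22 mm wide, 6 thick, its axis 70 mm above the bench, out of the bay's front (-x), ending in a round blue knob 26 mm in diameter, 12 thick, with a flat outer face. Origin: the bay's origin while out; moves with the slide; +x is push-in. A steel stop pin stands 9 mm up from the bar and meets the bay's front when the slide is fully in.
- blue_face (a point): Centre of the flat outer face of the blue knob, 70 mm above the bench, axes as blue_slide (+x = push-in direction). It stands 74 mm in front of the bay's front when out, 52 mm when latched at mid position, 40 mm when fully in.
- blue_neck (a point): Point on the axis of the blue slide 10 mm behind the outer face of its knob, inside the knob near its back.
- blue_travel (a joint): Travel of the blue slide, m: 0 = out (start), 0.034 = fully in at the stop pin. Its spring pushes out with 3.6 N at 0, 8.1 N at 0.034; the catch adds up to 2 N on the way in. Past 0.022 the catch drops behind it: let go then, it springs back and stays latched at about 0.0215 (mid position). Let go earlier, it springs out to 0. The stop is firm.
- blue_lift (a joint): Lift of the blue bay's spring catch (index plunger with a black knob 17 mm wide on top of the bay), m: 0 = down, at most 0.012. The slide itself lifts it by about 0.006 in passing and its spring drops it again. Down behind the slide it holds it at mid position.
- grey_face (a point): Centre of the outer face of the grey knob of the neighbouring grey slide, built like the blue one.
- grey_travel (a joint): Travel of the grey slide in m, as for the blue one. It starts latched at mid position, about 0.0215, and must stay so.
- grey_lift (a joint): Lift of the grey bay's catch in m, 0 = down.
- amber_face (a point): Centre of the outer face of the amber knob of the neighbouring amber slide, built like the blue one.
- amber_travel (a joint): Travel of the amber slide in m, as for the blue one. It starts out, 0, and must stay so.
- amber_lift (a joint): Lift of the amber bay's catch in m, 0 = down.
- dish: Lidded clear Petri dish, 93 mm in diameter, 17 mm high, loose on the bench in front of the bays. Origin under its centre.
- dropper: Amber glass dropper bottle with a black cap, 42 mm in diameter, 78 mm high, standing loose in front of the socket block. Origin under its centre.
- marker: Blue marker pen lying loose, 125 mm long (its x), 15 mm thick. Origin under its middle.
- slide_box: Red and white card box of microscope slides, 84 x 58 x 32 mm, loose behind the lamp unit. Origin under its centre.

How it is judged:
By the outcome, as a careful person would: the job done as asked, in the order asked, and still so for the second after the job is handed in, with the robot touching nothing.
It also fails if it takes over 32 s, if anything falls off the work surface, if the arm or the gripper's body presses on something with over 40 N, if the wrist force passes 120 N, or if a joint passes its speed limit or range.

## Working session

There is one attempt and no reset: what is moved stays moved. The work goes in short steps, Python scripts to look and compute and a tool call to move; the robot and the scene stay as the last step left them, time stands still between calls to the robot, and variables do not carry over. Pictures are saved under pics/ and viewed, at most 10 in all, crops included, and the job is handed in when it is done.

Besides the shell and the picture viewer there is one more tool, called as name(argument=value, ...) on one line, values as JSON. step_arm: Moves the arm, as the interface text tells. Its arguments: {"type":"object","properties":{"targets":{"type":"array","items":{"type":"array"}},"force":{"type":"number"}},"required":["targets"]}

```bash
mkdir -p pics
python3 - <<'E'
from workcell import bot
import numpy as np,cv2
o=bot.get_obs();print(o)
for n in("scene","top"):
    p,d=bot.camera(n);c=bot.camera_params(n)
    np.savez(n+".npz",p=p,d=d,**{k:np.array(c[k]) for k in("K","R","t")})
    cv2.imwrite(f"pics/{n}0.png",p[:,:,::-1]);print(n,c,-np.array(c["R"]).T@c["t"])
E
```

```text
{'time': 0.0, 'q': array([ 6.44585634e+01,  5.01083559e+00,  1.00348017e+01,  9.50987486e+01,
       -8.70853902e-04,  8.99987067e+01]), 'qd': array([-0.0487414 , -0.04957919, -0.01525534,  0.03299497,  0.00143739,
        0.08777453]), 'joint_efforts': array([-1.79231436e-03, -5.20399511e+01,  4.64798033e+01,  1.66562176e-02,
       -1.63733739e-04,  2.12645961e-05]), 'ee_pos': array([0.23704843, 0.49604876, 0.23058871]), 'tcp_rot': array([-1.79925217e+02,  8.69165149e-04,  1.54459858e+02]), 'wrist_force': array([-0.52078967, -0.39949839,  0.36783348]), 'torque': array([0.02377851, 0.00856348, 0.00955773]), 'grasp_force': 0.0, 'opening': 0.0855147995557869}
scene {'K': array([[378.87266576,   0.        , 279.11183979],
       [  0.        , 378.87266576, 210.25861904],
       [  0.        ,   0.        ,   1.        ]]), 'R': array([[-0.83096434,  0.55599594,  0.01915168],
       [ 0.34555034,  0.54280999, -0.7654752 ],
       [-0.43599683, -0.62946472, -0.64318033]]), 't': array([ 0.45142887, -0.14402049,  1.13938648])} [0.92165651 0.54438674 0.61394123]
top {'K': array([[531.84409687,   0.        , 287.57686285],
       [  0.        , 531.84409687, 204.20108009],
       [  0.        ,   0.        ,   1.        ]]), 'R': array([[-1.15562555e-01, -9.93299709e-01,  9.92119205e-04],
       [-9.71816764e-01,  1.12856463e-01, -2.06967619e-01],
       [ 2.05468909e-01, -2.48818650e-02, -9.78347290e-01]]), 't': array([0.10322775, 0.57245002, 1.0296306 ])} [0.35668871 0.06355054 1.12571251]
```

View pics/scene0.png

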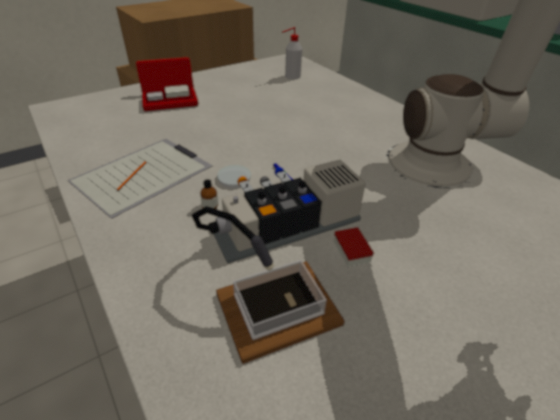

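View pics/top0.png

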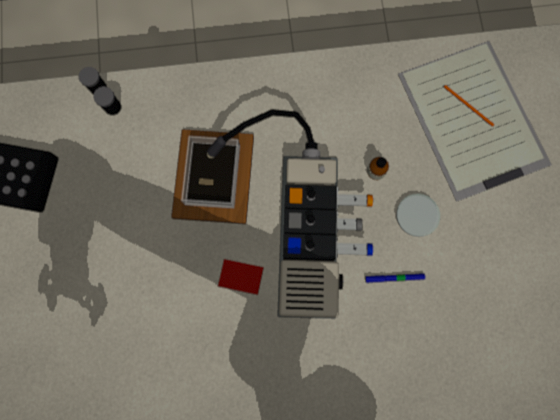

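The top view shows the blue knob at about (369,249), the blue patch at (294,245), the orange patch at (296,196) and grey at (296,220). The lamp house is on the robot side, at about (308,288). So push-in points to image left, roughly world +y.

```bash
cat > h.py <<'E'
import numpy as np,cv2
def ray(c,u,v,z):
    C=-c["R"].T@c["t"];w=c["R"].T@np.linalg.inv(c["K"])@[u,v,1];return C+w*(z-C[2])/w[2]
def blobs(p,lo,hi,box):
    h=cv2.cvtColor(p,cv2.COLOR_RGB2HSV);m=cv2.inRange(h,lo,hi);k=np.zeros_like(m);x0,y0,x1,y1=box;k[y0:y1,x0:x1]=m[y0:y1,x0:x1]
    n,l,s,c=cv2.connectedComponentsWithStats(k);return[(s[i],c[i]) for i in range(1,n) if s[i][4]>8]
E
python3 - <<'E'
from h import *
c=dict(np.load("top.npz"))
def dep(u,v):
    d=c["d"][int(round(v)),int(round(u))];return c["R"].T@(np.linalg.inv(c["K"])@[u,v,1]*d-c["t"])
for nm,lo,hi in(("blue",(105,120,50),(130,255,255)),("orange",(8,150,120),(22,255,255))):
    for s,q in blobs(c["p"],lo,hi,(280,150,385,262)):
        z=.093 if q[0]<330 else .08
        print(nm,s,q.round(1),"ray",ray(c,*q,z).round(4),"depth",dep(*q).round(4))
c=dict(np.load("scene.npz"))
for nm,lo,hi in(("blue",(105,120,50),(130,255,255)),("orange",(8,150,120),(22,255,255))):
    for s,q in blobs(c["p"],lo,hi,(225,155,330,230)):
        z=.093 if q[1]>192 else .072
        print("scene",nm,s,q.round(1),"ray",ray(c,*q,z).round(4),"depth",dep(*q).round(4))
t=dict(np.load("top.npz"))
cv2.imwrite("pics/crop.png",np.hstack([cv2.resize(t["p"][150:330,270:450],(540,540),interpolation=2)])[:,:,::-1])
E
```

```text
blue [287 237  15  17 224] [294.2 244.9] ray [0.4914 0.0339 0.093 ] depth [0.4911 0.034  0.0951]
blue [367 244   6  11  62] [369.4 249.1] ray [ 0.4676 -0.1131  0.08  ] depth [ 0.4673 -0.1127  0.0821]
orange [290 188  12  15 168] [295.4 195.4] ray [0.5895 0.0197 0.093 ] depth [0.5894 0.0197 0.0934]
orange [367 196   6  10  49] [369.9 200.3] ray [ 0.5651 -0.1286  0.08  ] depth [ 0.5649 -0.1284  0.0808]
scene blue [274 164   8   9  37] [277.5 168.1] ray [ 0.4645 -0.1277  0.072 ] depth [ 0.4723 -0.1162  0.0812]
scene blue [299 194  18  10 127] [307.5 198.1] ray [0.4918 0.0336 0.093 ] depth [0.4917 0.0335 0.0929]
scene orange [239 177   7   3  14] [241.9 178. ] ray [ 0.5629 -0.1381  0.072 ] depth [ 0.5703 -0.124   0.0832]
scene orange [260 205  15  10  98] [266.9 209.6] ray [0.5893 0.0187 0.093 ] depth [0.5905 0.0207 0.0949]
```

View pics/crop.png

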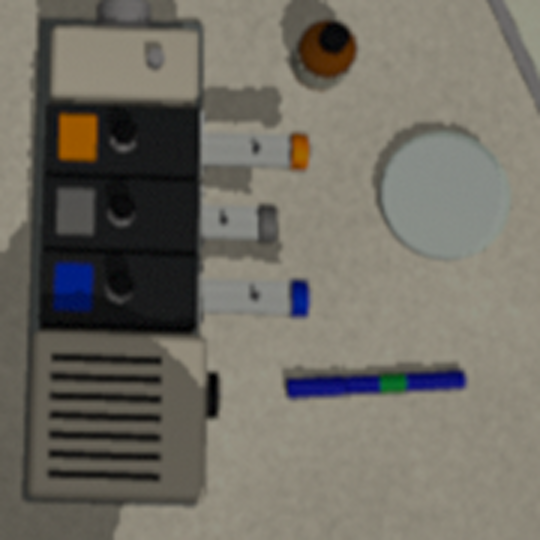

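The crop shows the blue, grey and amber knobs at right of the row. The dish (crop 445,195) and marker (crop 375,385) lie clear of the line in front of blue. The bay spacing comes out at 99 mm (100 given) and the heights match. The push direction is about (0.155, 0.988) and the blue face is near (0.467, -0.119). I'll use shut fingers pointing down, with the closing axis along the row.

step_arm(targets=[[0, [14, -42, 0], [0, 0, -0.08]], [0, [28, -83, 0], [0, 0, -0.16]], [0, [42, -125, 0], [0, 0, -0.24]], [0, [56, -166, 0], [0, 0, -0.32]], [0, [70, -208, 0], [0, 0, -0.4]], [0, [83, -250, 0], [0, 0, -0.48]], [0, [97, -291, 0], [0, 0, -0.56]], [0, [111, -333, 0], [0, 0, -0.64]]])

```text
time: 0.9
ee_pos: [0.3482, 0.1616, 0.2311]
tcp_rot: [180.0, 0.0, 117.6]
wrist_force: [0.4, 0.5, 0.0]
opening: -0.0002
grasp_force: 0.0
```

step_arm(targets=[[0, [14, -42, 0], [0, 0, -0.08]], [0, [28, -83, 0], [0, 0, -0.16]], [0, [42, -125, 0], [0, 0, -0.24]], [0, [56, -166, 0], [0, 0, -0.32]], [0, [70, -208, 0], [0, 0, -0.4]], [0, [83, -250, 0], [0, 0, -0.48]], [0, [97, -291, 0], [0, 0, -0.56]], [0, [111, -333, 0], [0, 0, -0.64]]])

```text
time: 1.7
ee_pos: [0.4592, -0.1717, 0.2311]
tcp_rot: [-180.0, -0.0, 80.9]
wrist_force: [1.4, 0.3, -0.2]
opening: 0.0003
grasp_force: 0.0
```

step_arm(targets=[[0, [0, 0, -35], [0, 0, 0]], [0, [0, 0, -70], [0, 0, 0]], [0, [0, 0, -105], [0, 0, 0]], [0, [0, 0, -140], [0, 0, 0]], [0, [0, 0, -160], [0, 0, 0]], [0, [0, 0, -173], [0, 0, 0]], [0, [0, 0, -173], [0, 0, 0]]])

```text
time: 2.4
ee_pos: [0.4582, -0.1694, 0.0567]
tcp_rot: [-179.8, -0.0, 81.1]
wrist_force: [0.4, -0.0, 0.1]
opening: -0.0005
grasp_force: 0.0
```

Run:
```python
from workcell import bot
import cv2,numpy as np
print(bot.get_obs()["ee_pos"])
a=cv2.resize(bot.camera("scene")[0][120:260,200:387],(640,480),interpolation=2)
cv2.imwrite("pics/pre_s.png",a[:,:,::-1])
cv2.imwrite("pics/pre_w.png",bot.camera("wrist")[0][:,:,::-1])
```

```text
[ 0.45821663 -0.16941971  0.05671508]
```

View pics/pre_s.png

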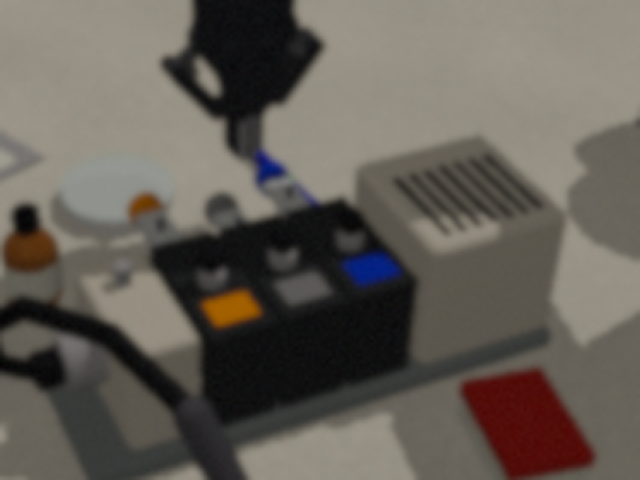

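View pics/pre_w.png

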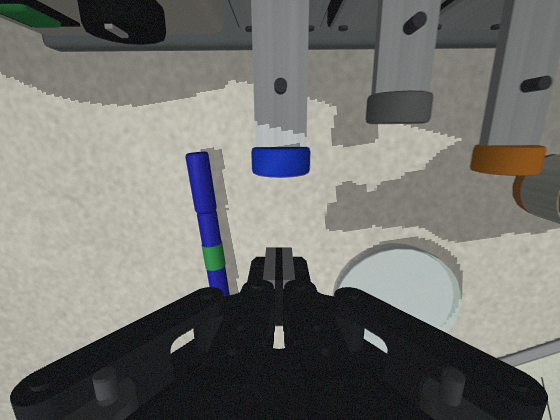

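The wrist view shows the finger tips at column 280 and the blue knob centred at column 281 (row 162), so they are aligned with about 35 mm of gap. The scene view shows the body clear of everything. Approaching slowly.

step_arm(targets=[[0, [0.8, 5, 0], [0, 0, 0]], [0, [1.6, 10, 0], [0, 0, 0]], [0, [2.3, 15, 0], [0, 0, 0]], [0, [3.1, 20, 0], [0, 0, 0]], [0, [3.9, 25, 0], [0, 0, 0]], [0, [4.2, 27, 0], [0, 0, 0]], [0, [4.5, 29, 0], [0, 0, 0]], [0, [4.7, 30, 0], [0, 0, 0]]])

```text
time: 3.3
ee_pos: [0.4638, -0.1396, 0.0582]
tcp_rot: [-180.0, -0.0, 81.1]
wrist_force: [0.4, -0.2, 0.1]
opening: 0.0
grasp_force: 0.0
```

step_arm(targets=[[0, [0.2, 1.5, 0], [0, 0, 0]], [0, [0.5, 3, 0], [0, 0, 0]], [0, [0.7, 4.5, 0], [0, 0, 0]], [0, [0.9, 6, 0], [0, 0, 0]], [0, [1.2, 7.5, 0], [0, 0, 0]], [0, [1.4, 9, 0], [0, 0, 0]], [0, [1.6, 10, 0], [0, 0, 0]], [0, [1.7, 11, 0], [0, 0, 0]]])

```text
time: 4.1
ee_pos: [0.4655, -0.1291, 0.0583]
tcp_rot: [180.0, 0.1, 81.1]
wrist_force: [-0.9, -5.3, 1.3]
opening: 0.0002
grasp_force: 2.2
```

Contact made, at about 5 N. Continuing at 15 mm/s.

step_arm(targets=[[0, [0.2, 1.5, 0], [0, 0, 0]], [0, [0.5, 3, 0], [0, 0, 0]], [0, [0.7, 4.5, 0], [0, 0, 0]], [0, [0.9, 6, 0], [0, 0, 0]], [0, [1.2, 7.5, 0], [0, 0, 0]], [0, [1.4, 9, 0], [0, 0, 0]], [0, [1.6, 10.5, 0], [0, 0, 0]], [0, [1.9, 12, 0], [0, 0, 0]]])

```text
time: 4.9
ee_pos: [0.4673, -0.1174, 0.0583]
tcp_rot: [-180.0, 0.1, 81.1]
wrist_force: [-3.0, -8.2, 0.6]
opening: 0.0002
grasp_force: 4.1
```

step_arm(targets=[[0, [0.2, 1, 0], [0, 0, 0]], [0, [0.3, 2, 0], [0, 0, 0]], [0, [0.5, 3, 0], [0, 0, 0]], [0, [0.6, 4, 0], [0, 0, 0]], [0, [0.8, 5, 0], [0, 0, 0]], [0, [0.9, 6, 0], [0, 0, 0]], [0, [0.9, 6, 0], [0, 0, 0]]])

```text
time: 5.6
ee_pos: [0.4682, -0.1111, 0.0583]
tcp_rot: [-180.0, 0.0, 81.1]
wrist_force: [-1.5, -5.2, 0.8]
opening: -0.0001
grasp_force: 2.6
```

Run:
```python
from workcell import bot
import cv2
cv2.imwrite("pics/push_w.png",bot.camera("wrist")[0][:300,:,::-1])
```

```text
(no output)
```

View pics/push_w.png

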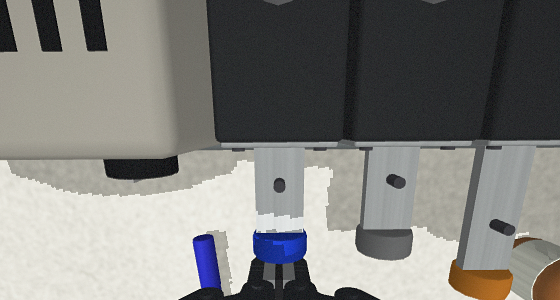

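The wrist view shows the blue knob (280,243) about level with the latched grey one (384,243), so travel is about 21 mm. The stop pin (280,185) is still short of the bay. Continuing gently.

step_arm(targets=[[0, [0.2, 1, 0], [0, 0, 0]], [0, [0.3, 2, 0], [0, 0, 0]], [0, [0.5, 3, 0], [0, 0, 0]], [0, [0.6, 4, 0], [0, 0, 0]], [0, [0.8, 5, 0], [0, 0, 0]], [0, [0.9, 6, 0], [0, 0, 0]], [0, [1.1, 7, 0], [0, 0, 0]], [0, [1.1, 7, 0], [0, 0, 0]]])

```text
time: 6.45
ee_pos: [0.4693, -0.1043, 0.0584]
tcp_rot: [-180.0, 0.1, 81.1]
wrist_force: [-2.4, -6.7, 0.5]
opening: -0.0004
grasp_force: 3.4
```

step_arm(targets=[[0, [0.1, 0.7, 0], [0, 0, 0]], [0, [0.2, 1.3, 0], [0, 0, 0]], [0, [0.3, 2, 0], [0, 0, 0]], [0, [0.3, 2, 0], [0, 0, 0]]])

```text
time: 6.85
ee_pos: [0.4695, -0.1024, 0.0583]
tcp_rot: [-180.0, 0.1, 81.1]
wrist_force: [-1.8, -7.2, 2.0]
opening: 0.0
grasp_force: 3.6
```

step_arm(targets=[[0, [0.1, 0.7, 0], [0, 0, 0]], [0, [0.2, 1.3, 0], [0, 0, 0]], [0, [0.3, 2, 0], [0, 0, 0]], [0, [0.3, 2, 0], [0, 0, 0]]])

```text
time: 7.25
ee_pos: [0.4698, -0.1004, 0.0583]
tcp_rot: [-180.0, 0.1, 81.1]
wrist_force: [-1.9, -6.7, 1.5]
opening: 0.0001
grasp_force: 3.8
```

Run:
```python
from workcell import bot
import cv2
cv2.imwrite("pics/push_w2.png",bot.camera("wrist")[0][:300,:,::-1]);print(bot.get_obs()["wrist_force"])
```

```text
[-1.6186266  -7.17343808  0.43163609]
```

View pics/push_w2.png

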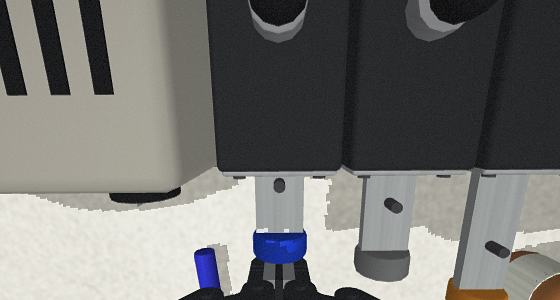

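The stop pin (280,184) is now a couple of mm from the bay front edge (row ~172). Continuing in small steps.

step_arm(targets=[[0, [0.1, 0.5, 0], [0, 0, 0]], [0, [0.2, 1, 0], [0, 0, 0]], [0, [0.2, 1.5, 0], [0, 0, 0]], [0, [0.2, 1.5, 0], [0, 0, 0]]])

```text
time: 7.7
ee_pos: [0.47, -0.099, 0.0583]
tcp_rot: [-180.0, 0.1, 81.1]
wrist_force: [-1.7, -8.0, 0.8]
opening: -0.0001
grasp_force: 3.9
```

step_arm(targets=[[0, [0.1, 0.5, 0], [0, 0, 0]], [0, [0.2, 1, 0], [0, 0, 0]], [0, [0.2, 1, 0], [0, 0, 0]]])

```text
time: 8.0
ee_pos: [0.4702, -0.098, 0.0583]
tcp_rot: [-180.0, 0.1, 81.1]
wrist_force: [-2.5, -8.3, 1.2]
opening: -0.0003
grasp_force: 4.0
```

step_arm(targets=[[0, [0.1, 0.5, 0], [0, 0, 0]], [0, [0.2, 1, 0], [0, 0, 0]], [0, [0.2, 1, 0], [0, 0, 0]]])

```text
time: 8.3
ee_pos: [0.4703, -0.0971, 0.0584]
tcp_rot: [-180.0, 0.1, 81.1]
wrist_force: [-2.6, -8.8, 1.7]
opening: 0.0003
grasp_force: 4.4
```

step_arm(targets=[[0, [0.1, 0.5, 0], [0, 0, 0]], [0, [0.1, 0.8, 0], [0, 0, 0]], [0, [0.1, 0.8, 0], [0, 0, 0]]])

```text
time: 8.6
ee_pos: [0.4703, -0.097, 0.0584]
tcp_rot: [-180.0, 0.2, 81.0]
wrist_force: [-3.8, -11.4, 1.1]
opening: 0.0002
grasp_force: 6.7
```

The TCP stopped moving and the force is rising, which looks like the stop. One small confirming nudge, then a smooth release.

step_arm(targets=[[0, [0.1, 0.5, 0], [0, 0, 0]], [0, [0.1, 0.5, 0], [0, 0, 0]]])

```text
time: 8.8
ee_pos: [0.4703, -0.097, 0.0585]
tcp_rot: [-180.0, 0.3, 81.0]
wrist_force: [-5.0, -15.2, 2.1]
opening: -0.0001
grasp_force: 8.2
```

Firmly at the stop (16 N). Backing off along the axis.

step_arm(targets=[[0, [-0.3, -2, 0], [0, 0, 0]], [0, [-0.8, -5, 0], [0, 0, 0]], [0, [-1.4, -9, 0], [0, 0, 0]], [0, [-2, -13, 0], [0, 0, 0]], [0, [-2.8, -18, 0], [0, 0, 0]], [0, [-4, -26, 0], [0, 0, 0]], [0, [-6, -40, 0], [0, 0, 0]], [0, [-9, -60, 0], [0, 0, 0]]])

```text
time: 9.6
ee_pos: [0.4618, -0.1555, 0.0583]
tcp_rot: [180.0, -0.0, 81.2]
wrist_force: [-0.1, -0.6, 0.2]
opening: 0.0
grasp_force: 0.0
```

step_arm(targets=[[0, [-2, -15, 0], [0, 0, 0]], [0, [-2, -15, 35], [0, 0, 0]], [0, [-2, -15, 70], [0, 0, 0]], [0, [-2, -15, 105], [0, 0, 0]], [0, [-2, -15, 140], [0, 0, 0]], [0, [-2, -15, 150], [0, 0, 0]], [0, [-2, -15, 150], [0, 0, 0]]])

```text
time: 10.3
ee_pos: [0.4604, -0.1707, 0.2096]
tcp_rot: [179.8, 0.0, 81.1]
wrist_force: [-0.5, 0.2, -0.3]
opening: -0.0003
grasp_force: 0.0
```

Run:
```python
from workcell import bot
import cv2,numpy as np
o=bot.get_obs();print(o["time"],o["ee_pos"],o["wrist_force"])
w=bot.camera("wrist")[0]; t=cv2.resize(bot.camera("top")[0][150:330,270:450],(420,420),interpolation=2)
a=np.hstack([w,t]);cv2.imwrite("pics/end.png",cv2.resize(a,(800,343))[:,:,::-1])
```

```text
10.3 [ 0.46043707 -0.17069831  0.20960253] [-0.51494961  0.15052661 -0.28962036]
```

View pics/end.png

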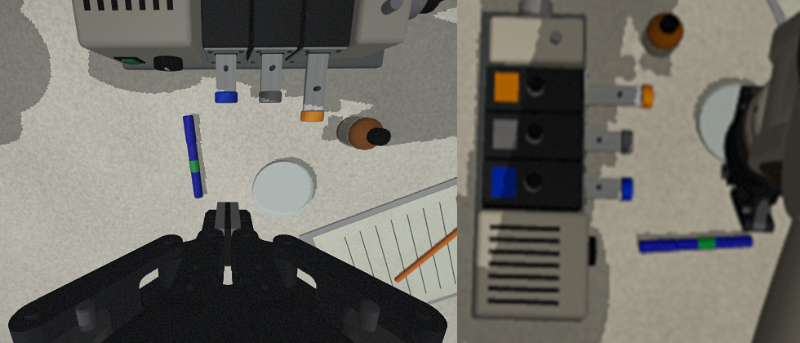

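The final picture shows the blue knob (wrist 226,97) level with the latched grey knob (270,97). Amber (312,116) is still out, the dish, marker and dropper haven't moved, and the robot is clear.

```bash
python3 -c "
from workcell import bot
print(bot.job_done())"
```

```text
the job is handed in; nothing more can be done
None
```

The blue slide was pushed to its stop and released, and it now sits latched level with the grey one; amber is still out, the dish, marker and dropper are where they were, the robot is clear, and the job was handed in at about 10.4 s.

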